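# Load a slotted headstock blank into the veneer press

## Robot

A 6-joint arm with a two-finger parallel gripper is mounted at the origin on the work surface. World frame = base frame: x ahead of the robot, y to its left, z up, the work surface at z = 0. Lengths are in m, angles in degrees, forces in N, time in s.
With the tool pointing down it reaches from about 0.35 to 0.875 m from the base axis. Payload 4.2 kg.
Tool frame: the origin (TCP) lies between the finger pads; the fingertips stand 17 mm ahead of it and the grasp point (between the pads) lies 2 mm behind it; z points along the fingers, y is the line along which they close (so a half turn about z gives the same grasp; the last joint's range is limited). The gripper opens to 87 mm and grips with 3 to 60 N. Pads are 19 mm wide; open, the fingers measure 117 mm over their backs; the gripper's body (75 mm by 190 mm) begins 51 mm behind the grasp point.
Start: joints at [88.098, 22.042, 0.453, 0, -68.411, -14.817], TCP at [0.18, 0.599, 0.24] pointing down, gripper open.
Joint ranges: [-179.83, 179.83], [-69.29, 118.12], [-61.27, 80.66], [-181.25, 117.63], [-171.15, -9.14], [-177.46, 177.46]. Speed limits (degrees/s): [159.86, 159.86, 180, 180, 180, 180].

## Interface

Orientations are given as a 3x3 rotation matrix whose columns are the frame's x, y, z axes.
In Python, from station import r gives the robot as it stands.
- The arm moves only by the tool servo_tool, never from a script. Its argument "targets" is a list of rows, each a list of 5 numbers: the shift along the world's x, y, z in units of 30 mm (1.0 is 30 mm), then the turn about the world's z in rad, then the finger opening in mm, from 0 to 87. In form: [[x, y, z, turn, gripper], ...]. A call has exactly 5 rows; each row is the pose to reach, as a shift and turn from the pose commanded when the call began; what a row does not reach only later rows make up. A row lasts 1/12 s, in which the tool goes at most 41.7 mm and 7.16 degrees, less where a joint would pass 70% of its speed; a pose out of reach is approached as far as the arm can. A call with a gripper value outside its range is refused whole. The fingers move at their own pace and stop on an object; the grip force is fixed at half the most. Time passes only in rows, so rows that repeat a pose let the fingers close, or fill a call up. It gives the time, the measured TCP pose, the force, the opening and the grip force at its end, in the units of the state.
- r.sense(): the state, without advancing time (a new reading comes with each control period).
- r.capture(name): name is "scene" or "top" or "wrist"; returns a dict with "pixels" (400x640x3 uint8, red, green, blue), "fx", "fy", "cx", "cy" (pixels), "world_from_camera" (4x4, takes a point from camera to world coordinates). Camera axes: x right, y down, z forward; pixel columns grow to the right and rows downward; lengths in m; the calibration is good to about 2 mm. The wrist camera is an equidistant fisheye: a pixel r from the principal point sees the ray r / f radians off the axis. A picture is of the moment at which its call begins. There is no depth.
- r.finish_job(): hands the job in; it is judged then, once.
The state is a dict: "time_s": time; "joints": joint angles; "joint_velocities": joint speeds; "effort": joint torques, N m; "tcp_pos": TCP position; "ee_rot": TCP orientation; "wrist_force": force on the tool from outside, world axes, zero at the start; "moment": the same for the moment, N m; "gripper_width": opening from 0.0 (shut) to 1.0 (fully open); "gripper_force": force on a finger pad.
Only numpy, scipy, OpenCV 4.12 (cv2) and the standard library are available. Lean on these libraries where they do the work, as an engineer would, in place of code of your own. Each camera call takes 0.05 s, during which the arm holds its last target. There are 200 camera calls.

## Task

On the bed of the veneer press lies a slotted wooden headstock blank. Slide it, flat on the bed, under the low pressing plate until it lies snug in the corner: its long side against the side fence and its leading end against the end stop. Then push the black knob down until the plate bears on the blank and stays there, leaving the other things on the bench where they are.

Things in the scene. Friction and masses are not known exactly. Their poses are not given: they have to be found in the camera images.
- press: Fixed bench press. Origin on the table, x, y level, z up, yaw within 0.25 rad. White bed: x -115..85, y -240..200, top z = 12 mm. Green C-frame: column y 125..190, x -35..35, up to z 122, with an arm x -30..30, y 25..190, z 65..99 mm. The blank slides to +y from the open -y end. Snug in the corner its origin is at x 0, y 30, z 12 mm, its y axis along the press's.
- fence_mid (a point): Middle of the guiding face of the straight aluminium side fence on the bed's far (+x) side. The face is the press plane x = +45 mm, y -220..110; the fence is 18 mm wide, its top at z = 26 mm.
- stop_mid (a point): Middle of the face of the aluminium end stop that crosses the bed beyond the plate. The face is the press plane y = +110 mm, x -59..51, top at z = 26 mm.
- blank: Loose headstock blank: pale wood slab with dark face, 90 (its x) by 160 (its y) by 18 mm thick, with two lengthwise slots 16 mm wide between solid ends 27 mm long; 0.14 to 0.28 kg. Origin at the centre of its underside. It starts flat on the bed, in front of the plate (-y), 25 to 50 mm short of the fence at its middle and up to 0.25 rad out of square.
- ram (a joint): Downward travel of the press ram, m: 0 fully up, 0.024 fully down, starts between 0 and 0.004. At 0.008 the plate meets the 18 mm blank. It slides stiffly (about 3 N push on top of its own weight) and stays where it is left.
- platen_face (a point): The pressing plate, dark steel, 80 x 80 x 14 mm, on the foot of the ram, centred at press x = 0, y = +60 mm. This point is the centre of its underside, 26 mm above the bed when the ram is fully up, leaving 4 to 8 mm over the blank at the start. It is the low overhang.
- ram_top (a point): Top centre of the round black palm knob on top of the ram, 52 mm across, flat top 36 mm across, at press x = 0, y = +60 mm; 170 mm above the table with the ram fully up.
- heelblock: Bystander, to be left alone: mahogany heel block, 60 x 90 x 35 mm.
- tape: Bystander, to be left alone: roll of paper tape lying flat, 100 mm across, 24 mm high.
- clampA: Bystander, to be left alone: black spring clamp with orange tips, about 130 mm long, 18 mm high.
- clampB: Bystander, to be left alone: a second spring clamp like clampA.
- glue: Bystander, to be left alone: upright closed white bottle, 60 mm across, 150 mm tall.
- mallet: Bystander, to be left alone: wooden mallet lying on the table.
- bridge: Bystander, to be left alone: dark guitar bridge blank lying flat, 34 x 150 x 13 mm.
Not all that is in view belongs to the job. Leave any yellow look-alike of the blank alone.

How it is judged (in metres and radians):
On the way:
1. the blank lies under the raised plate, snug against fence and end stop (x of blank in the frame of press between -0.004 and 0.004 m and y of blank in the frame of press above 0.026 m and z of blank in the frame of press below 0.015 m and angle between the y axis of blank and the y axis of press, either way round below 0.05 rad and value of joint ram below 0.0065 m), for 0.2 s.
At the end, for the whole second after the job is handed in: The blank lies flat on the bed under the plate, within 4 mm of the fence and of the end stop and within 0.05 rad of square, at rest, and the plate has been lowered onto it and bears on it with more than 1 N (x of blank in the frame of press between -0.004 and 0.004 m and y of blank in the frame of press above 0.026 m and z of blank in the frame of press below 0.015 m and angle between the y axis of blank and the y axis of press, either way round below 0.05 rad and value of joint ram between 0.0065 and 0.0105 m and contact force between ram and blank above 1 N and linear speed of blank below 0.01 m/s); the robot touches nothing.
It fails at once if the blank is lifted more than 10 mm off the bed (z of blank in the frame of press above 0.022 m).
It fails at once if the blank is tipped (angle between blank's own z axis and vertical above 0.15 rad).
It fails at once if another thing on the bench is disturbed (moved more than 25 mm) (distance of any of heelblock, tape, clampA, clampB, glue, mallet, bridge from where it was at the start of the episode above 0.025 m).
It also fails if it takes over 50 s, if anything falls off the work surface, if the arm or the gripper's body presses on something with over 40 N, if the wrist force passes 120 N, or if a joint passes its speed limit or range.

## Working session

There is one attempt and no reset: what is moved stays moved. The work goes in short steps, Python scripts to look and compute and a tool call to move; the robot and the scene stay as the last step left them, time stands still between calls to the robot, and variables do not carry over. Pictures are saved under pics/ and viewed, at most 10 in all, crops included, and the job is handed in when it is done.

Besides the shell and the picture viewer there is one more tool, called after ">>>" as a command line: name --pt "numbers of a row" for each row, then --argument value for the rest. servo_tool: Moves the arm, as the interface text tells. Its arguments: {"type":"object","properties":{"targets":{"type":"array","items":{"type":"array","items":{"type":"number"}}}},"required":["targets"]}

```bash
ls; mkdir -p pics
cat > h.py <<'E'
import numpy as np, cv2
from station import r
def cap(n,f=None):
    c=r.capture(n); 
    if f: cv2.imwrite('pics/'+f,c['pixels'][:,:,::-1])
    return c
def ray(c,u,v,z):
    T=np.array(c['world_from_camera']); d=T[:3,:3]@np.array([(u-c['cx'])/c['fx'],(v-c['cy'])/c['fy'],1]); o=T[:3,3]
    return o+d*(z-o[2])/d[2]
def proj(c,p):
    T=np.array(c['world_from_camera']); q=T[:3,:3].T@(np.array(p)-T[:3,3])
    return np.array([c['fx']*q[0]/q[2]+c['cx'],c['fy']*q[1]/q[2]+c['cy']])
E
python3 - <<'E'
from h import *
for n in('scene','top'):
    c=cap(n,n+'0.png'); print(n,c['fx'],c['cx'],c['cy'],np.round(c['world_from_camera'],3).tolist())
s=r.sense(); print(s['tcp_pos'],np.round(s['ee_rot'],3).tolist(),s['time_s'])
E
```

```text
pics
scene 507.140855671709 319.85323025962595 203.1409048857244 [[-0.838, 0.369, -0.403, 1.258], [0.546, 0.548, -0.634, 1.061], [-0.013, -0.751, -0.661, 1.305], [0.0, 0.0, 0.0, 1.0]]
top 412.9012125611986 318.8423609511025 203.7438784956262 [[-0.01, -0.994, 0.113, 0.402], [-1.0, 0.009, -0.003, -0.069], [0.002, -0.113, -0.994, 1.415], [0.0, 0.0, 0.0, 1.0]]
[0.17965084 0.59810397 0.23859596] [[0.958, -0.288, -0.0], [-0.288, -0.958, -0.002], [0.0, 0.002, -1.0]] 0.1
```

View pics/top0.png

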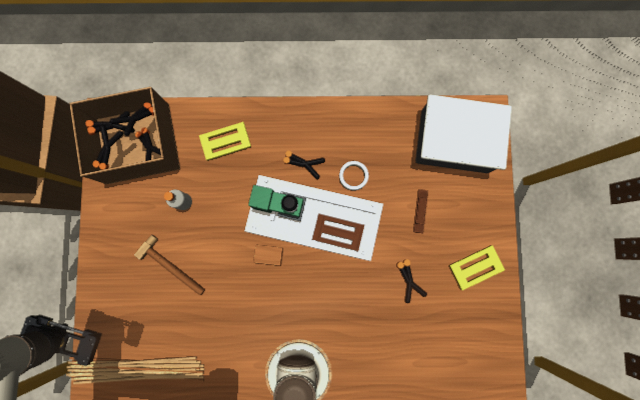

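View pics/scene0.png

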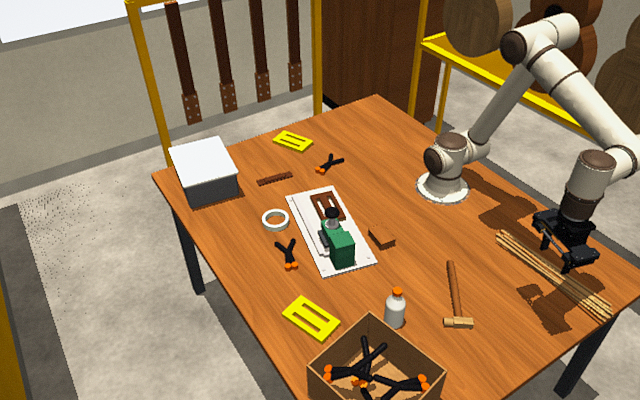

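The top view shows three blank-like things: the brown slotted slab on the white bed at (338,232), and yellow look-alikes at (225,140) and (477,267). The brown bridge at (420,211) has no slots. I choose the one at (338,232), dark-faced and on the bed, with the knob at (289,203). The scene view agrees, with the blank at (327,205). Next I'll measure and check a crop.

```bash
cat >> h.py <<'E'
def measure(c, dbg=None):
    im=c['pixels']; hsv=cv2.cvtColor(im,cv2.COLOR_RGB2HSV)
    roi=np.zeros(im.shape[:2],np.uint8); roi[172:268,238:388]=1
    w=((hsv[...,1]<50)&(hsv[...,2]>120)).astype(np.uint8)*roi
    w[:, 335:][:20+172]=w[:, 335:][:20+172]*0 if False else w[:, 335:][:20+172]
    n,l,st,ce=cv2.connectedComponentsWithStats(w); k=1+np.argmax(st[1:,4]); w=(l==k)
    ys,xs=np.nonzero(w); P=np.array([ray(c,x,y,.012)[:2] for x,y in zip(xs,ys)],np.float32)*1000
    bed=cv2.minAreaRect(P)
    b=((hsv[...,2]<130)&(hsv[...,1]>90)&((hsv[...,0]<20)|(hsv[...,0]>165))).astype(np.uint8)
    hull=cv2.convexHull(np.c_[xs,ys].astype(np.int32)); m=np.zeros_like(b); cv2.fillConvexPoly(m,hull,1); m=cv2.erode(m,np.ones((3,3),np.uint8)); b*=m
    n,l,st,ce=cv2.connectedComponentsWithStats(b); k=1+np.argmax(st[1:,4])
    ys,xs=np.nonzero(l==k); B=np.array([ray(c,x,y,.030)[:2] for x,y in zip(xs,ys)],np.float32)*1000
    return bed,cv2.minAreaRect(B)
E
python3 - <<'E'
from h import *
c=cap('top'); print(measure(c))
cv2.imwrite('pics/crop1.png',cv2.resize(c['pixels'][165:275,230:395,::-1],None,fx=4.5,fy=4.5,interpolation=cv2.INTER_CUBIC))
E
```

```text
(((515.255615234375, -55.617218017578125), (439.8355712890625, 200.43540954589844), 76.29019165039062), ((462.9186706542969, -135.95826721191406), (156.5647430419922, 87.07539367675781), 75.4719009399414))
```

View pics/crop1.png

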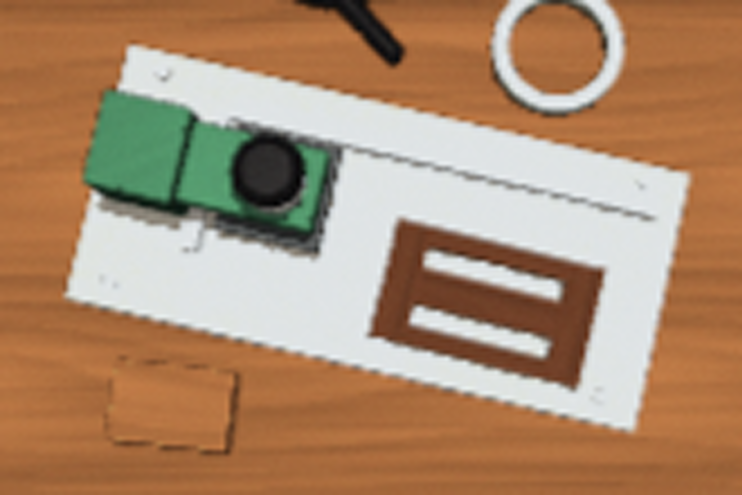

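The crop confirms the choice: a brown slab with two white slots, lying in front of the plate. Fitted press: origin about (0.535, -0.040), yaw -13.7°. The blank is at press (-47, -110) mm and nearly square. Plan: push its side with spread fingers to the fence, turn the tool 90°, then push its end.

>>> servo_tool --pt "0.85 -1.05 0 0.05 60" --pt "1.7 -2.1 0 0.05 60" --pt "2.55 -3.15 0 0.05 60" --pt "3.4 -4.2 0 0.05 60" --pt "4.25 -5.25 0 0.05 60"

```text
time_s: 0.57
tcp_pos: [0.3079, 0.4393, 0.2393]
ee_rot: [[0.971, -0.239, -0.0], [-0.239, -0.971, -0.001], [-0.0, 0.001, -1.0]]
wrist_force: [0.9, 1.2, 0.2]
gripper_width: 0.733
gripper_force: 0.0
```

>>> servo_tool --pt "0.85 -1.05 0 0 60" --pt "1.7 -2.1 0 0 60" --pt "2.55 -3.15 0 0 60" --pt "3.4 -4.2 0 0 60" --pt "4.25 -5.25 0 0 60"

```text
time_s: 0.98
tcp_pos: [0.4354, 0.2818, 0.2396]
ee_rot: [[0.971, -0.239, -0.0], [-0.239, -0.971, 0.0], [-0.0, -0.0, -1.0]]
wrist_force: [0.7, 0.8, -1.5]
gripper_width: 0.69
gripper_force: 0.0
```

>>> servo_tool --pt "-0.12 -1.34 0 0 60" --pt "-0.24 -2.68 0 0 60" --pt "-0.36 -4.02 0 0 60" --pt "-0.48 -5.36 0 0 60" --pt "-0.6 -6.7 0 0 60"

```text
time_s: 1.4
tcp_pos: [0.416, 0.0806, 0.2394]
ee_rot: [[0.971, -0.239, -0.0], [-0.239, -0.971, -0.0], [-0.0, 0.0, -1.0]]
wrist_force: [1.5, -0.8, 0.3]
gripper_width: 0.69
gripper_force: 0.0
```

>>> servo_tool --pt "-0.12 -1.34 0 0 60" --pt "-0.24 -2.68 0 0 60" --pt "-0.36 -4.02 0 0 60" --pt "-0.48 -5.36 0 0 60" --pt "-0.57 -6.73 0 0 60"

```text
time_s: 1.82
tcp_pos: [0.3987, -0.1211, 0.2398]
ee_rot: [[0.971, -0.239, 0.001], [-0.239, -0.971, 0.0], [0.001, -0.0, -1.0]]
wrist_force: [1.2, 1.0, -0.4]
gripper_width: 0.689
gripper_force: 0.0
```

>>> servo_tool --pt "0 0 -1 0 60" --pt "0 0 -2 0 60" --pt "0 0 -3 0 60" --pt "0 0 -4 0 60" --pt "0 0 -5 0 60"

```text
time_s: 2.23
tcp_pos: [0.3994, -0.1197, 0.0885]
ee_rot: [[0.971, -0.24, 0.001], [-0.24, -0.971, 0.0], [0.001, -0.0, -1.0]]
wrist_force: [0.5, 0.1, -1.4]
gripper_width: 0.687
gripper_force: 0.0
```

>>> servo_tool --pt "0 0 -0.6 0 60" --pt "0 0 -1.2 0 60" --pt "0 0 -1.6 0 60" --pt "0 0 -1.75 0 60" --pt "0 0 -1.75 0 60"

```text
time_s: 2.65
tcp_pos: [0.3989, -0.1194, 0.0361]
ee_rot: [[0.971, -0.24, -0.003], [-0.24, -0.971, -0.0], [-0.003, 0.001, -1.0]]
wrist_force: [-0.5, -0.3, 0.7]
gripper_width: 0.688
gripper_force: 0.0
```

>>> servo_tool --pt "0.16 -0.04 0 0 60" --pt "0.32 -0.08 0 0 60" --pt "0.48 -0.12 0 0 60" --pt "0.64 -0.16 0 0 60" --pt "0.8 -0.2 0 0 60"

```text
time_s: 3.07
tcp_pos: [0.4241, -0.1255, 0.0375]
ee_rot: [[0.971, -0.24, 0.0], [-0.24, -0.971, 0.0], [0.0, -0.0, -1.0]]
wrist_force: [-0.2, 0.9, 0.9]
gripper_width: 0.687
gripper_force: 0.8
```

>>> servo_tool --pt "0.16 -0.04 0 0 60" --pt "0.32 -0.08 0 0 60" --pt "0.48 -0.12 0 0 60" --pt "0.64 -0.16 0 0 60" --pt "0.75 -0.18 0 0 60"

```text
time_s: 3.48
tcp_pos: [0.447, -0.1309, 0.037]
ee_rot: [[0.971, -0.239, 0.001], [-0.239, -0.971, -0.0], [0.001, -0.0, -1.0]]
wrist_force: [-0.7, 0.6, 0.8]
gripper_width: 0.69
gripper_force: 0.7
```

Run:
```python
from h import *
s=r.sense(); print(s['tcp_pos'],s['wrist_force'])
c=cap('wrist','wr1.png'); print(c['fx'],c['cx'],c['cy'],np.round(c['world_from_camera'],3).tolist())
```

```text
[ 0.44699541 -0.13088297  0.03703294] [-0.73049904  0.56981399  0.83096202]
309.70691628693146 316.28782548473356 197.56321038863416 [[-0.239, -0.937, -0.254, 0.516], [-0.971, 0.231, 0.062, -0.147], [0.001, 0.261, -0.965, 0.183], [0.0, 0.0, 0.0, 1.0]]
```

View pics/wr1.png

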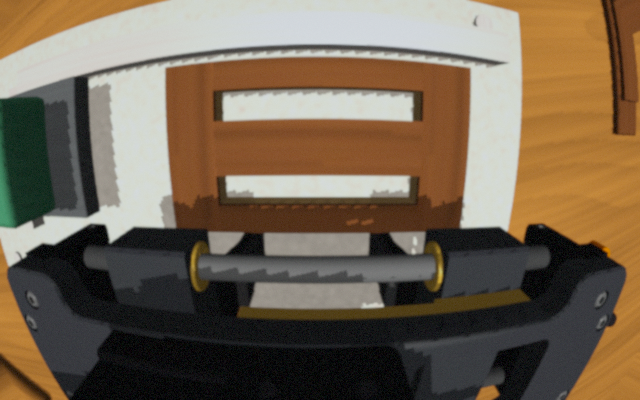

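The wrist view shows the blank square in front of the fingers, its far edge at row ~62 just short of the fence line at rows 50–65. About 9 mm is left.

>>> servo_tool --pt "0.06 -0.015 0 0 60" --pt "0.12 -0.03 0 0 60" --pt "0.18 -0.045 0 0 60" --pt "0.24 -0.06 0 0 60" --pt "0.27 -0.065 0 0 60"

```text
time_s: 3.95
tcp_pos: [0.4541, -0.1327, 0.037]
ee_rot: [[0.971, -0.239, -0.001], [-0.239, -0.971, -0.0], [-0.001, 0.0, -1.0]]
wrist_force: [-2.7, 1.3, 2.1]
gripper_width: 0.688
gripper_force: 1.4
```

>>> servo_tool --pt "0.02 -0.005 0 0 60" --pt "0.04 -0.01 0 0 60" --pt "0.06 -0.015 0 0 60" --pt "0.08 -0.02 0 0 60" --pt "0.1 -0.025 0 0 60"

```text
time_s: 4.37
tcp_pos: [0.4543, -0.1332, 0.0366]
ee_rot: [[0.971, -0.239, -0.006], [-0.239, -0.971, 0.0], [-0.006, 0.001, -1.0]]
wrist_force: [-8.1, 4.4, 5.2]
gripper_width: 0.689
gripper_force: 4.2
```

Contact with the fence. Now I back off, rise, turn 90° and go behind the blank's end.

>>> servo_tool --pt "-0.5 0.12 0 0 60" --pt "-1 0.24 0 0 60" --pt "-1 0.24 0.8 0 60" --pt "-1 0.24 1.8 0 60" --pt "-1 0.24 2.5 0 60"

```text
time_s: 4.78
tcp_pos: [0.4289, -0.1263, 0.1142]
ee_rot: [[0.971, -0.239, 0.005], [-0.239, -0.971, -0.001], [0.005, -0.001, -1.0]]
wrist_force: [0.9, -0.5, 0.5]
gripper_width: 0.694
gripper_force: 0.0
```

>>> servo_tool --pt "0.1 -0.4 0 -0.12 50" --pt "0.2 -0.8 0 -0.24 50" --pt "0.4 -1.2 0 -0.36 50" --pt "0.5 -1.6 0 -0.48 50" --pt "0.6 -2.0 0 -0.6 50"

```text
time_s: 5.2
tcp_pos: [0.4468, -0.187, 0.1126]
ee_rot: [[0.662, -0.75, 0.004], [-0.75, -0.662, -0.001], [0.003, -0.002, -1.0]]
wrist_force: [-0.2, 0.9, -0.6]
gripper_width: 0.58
gripper_force: 0.0
```

>>> servo_tool --pt "0.2 -0.4 0 -0.12 50" --pt "0.4 -0.8 0 -0.24 50" --pt "0.6 -1.2 0 -0.36 50" --pt "0.8 -1.6 0 -0.48 50" --pt "1.15 -1.9 0 -0.6 50"

```text
time_s: 5.62
tcp_pos: [0.4806, -0.2444, 0.1123]
ee_rot: [[0.122, -0.993, 0.002], [-0.993, -0.122, -0.001], [0.001, -0.002, -1.0]]
wrist_force: [-0.1, -0.2, -0.5]
gripper_width: 0.573
gripper_force: 0.0
```

>>> servo_tool --pt "0 0 0 -0.12 50" --pt "0 0 0 -0.24 50" --pt "0 0 0 -0.36 50" --pt "0 0 0 -0.371 50" --pt "0 0 0 -0.371 50"

```text
time_s: 6.03
tcp_pos: [0.4805, -0.2435, 0.1123]
ee_rot: [[-0.237, -0.971, 0.002], [-0.971, 0.237, -0.001], [0.0, -0.002, -1.0]]
wrist_force: [-0.4, 0.6, -0.3]
gripper_width: 0.573
gripper_force: 0.0
```

Run:
```python
from h import *
s=r.sense(); print(s['tcp_pos'],np.round(s['ee_rot'],3).tolist(),s['joints'])
c=cap('top','top2.png'); bed,b=measure(c); print(bed,b)
cv2.imwrite('pics/crop2.png',cv2.resize(c['pixels'][165:285,230:415,::-1],None,fx=4,fy=4,interpolation=cv2.INTER_CUBIC))
```

```text
[ 0.48052182 -0.24346217  0.1122614 ] [[-0.237, -0.971, 0.002], [-0.971, 0.237, -0.001], [0.0, -0.002, -1.0]] [-9.60470749e+00  2.11307068e+01 -2.15299237e+01  2.00750837e-02
 -4.72321647e+01 -4.12845670e+00]
((491.3559875488281, 11.2188720703125), (321.3101806640625, 278.1975402832031), 76.34548950195312) ((398.1960754394531, 52.673404693603516), (26.474796295166016, 3.3299319744110107), 0.031251490116119385)
```

View pics/crop2.png

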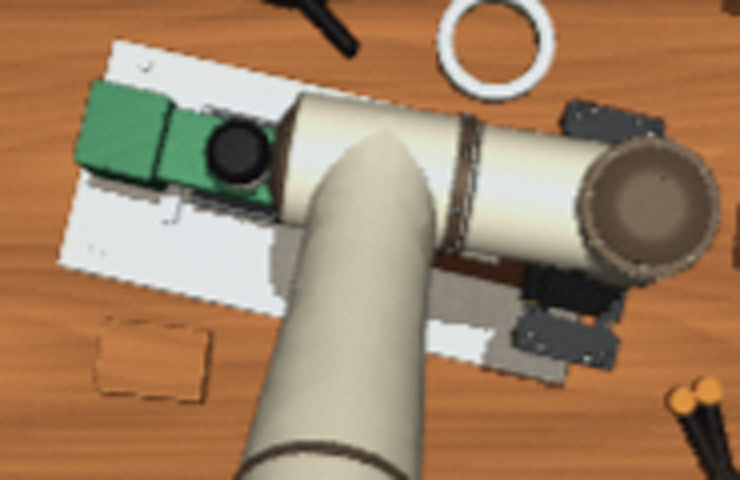

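The arm hides the blank from above, and a wrist link lies over the press. I'll check its height in the scene view.

Run:
```python
from h import *
c=cap('scene')
cv2.imwrite('pics/sc2.png',cv2.resize(c['pixels'][60:300,200:520,::-1],None,fx=2.3,fy=2.3))
c=cap('wrist','wr2.png')
```

```text
(no output)
```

View pics/sc2.png

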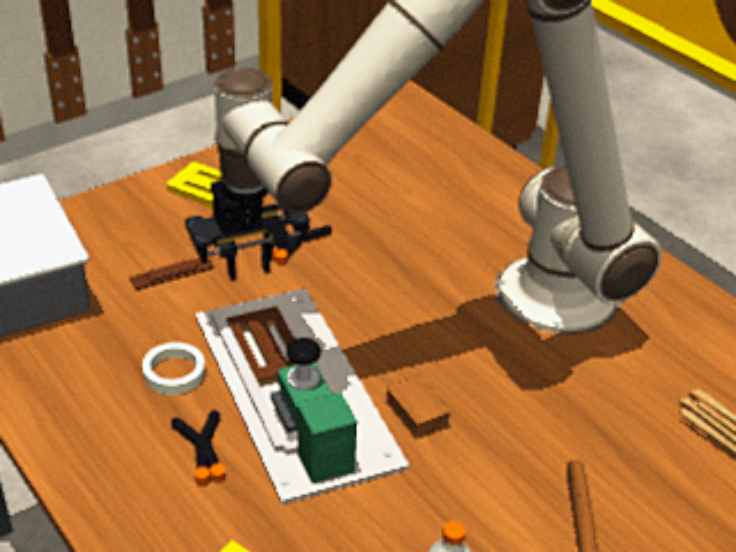

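View pics/wr2.png

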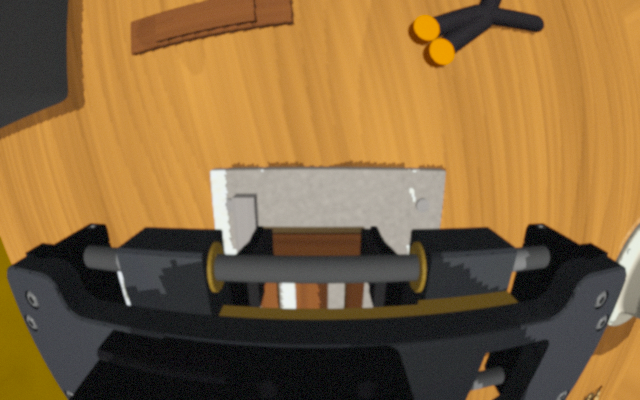

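The scene view shows the wrist link well above the press; its end cap is at crop (305,185). The wrist view shows both fingertips hanging over the bed's open end (rows 230–300), beyond the blank's end at row ~230. I'll triangulate the link height.

Run:
```python
from h import *
a=cap('scene'); b=cap('top')
def tri(p,q):
    A=np.array(a['world_from_camera'])[:3,3];B=np.array(b['world_from_camera'])[:3,3]
    d=ray(a,*p,0)-A; e=ray(b,*q,0)-B; d/=np.linalg.norm(d); e/=np.linalg.norm(e)
    t=np.linalg.lstsq(np.c_[d,-e],B-A,rcond=None)[0]; return A+d*t[0],B+e*t[1]
print('linkend',tri((332.6,140.4),(302.,202.)))
print('flange top',tri((200+243/2.3,60+85/2.3),(230+650/4,165+200/4)))
print('blank end ctr?', proj(b,[.4823,-.245,.03]))
```

```text
linkend (array([ 0.51523642, -0.02640048,  0.40619326]), array([ 0.52082993, -0.03063373,  0.40669407]))
flange top (array([ 0.47885357, -0.24165999,  0.44632255]), array([ 0.48326878, -0.24493833,  0.44729138]))
blank end ctr? [370.21164599 225.9288258 ]
```

```bash
cat >> h.py <<'E'
PO=np.array([534.6,-39.7]);EX=np.array([.9715,-.237]);EY=np.array([.237,.9715])
def press(p): d=np.array(p[:2])*1000-PO; return np.round([d@EX,d@EY],1)
def wray(c,u,v,z):
    T=np.array(c['world_from_camera']); x=np.array([u-c['cx'],v-c['cy']]); rr=np.hypot(*x); th=rr/c['fx']
    d=T[:3,:3]@np.r_[np.sin(th)*x/rr,np.cos(th)]; o=T[:3,3]; return o+d*(z-o[2])/d[2]
E
python3 - <<'E'
from h import *
c=cap('wrist'); s=r.sense(); print('tcp',press(s['tcp_pos']))
im=c['pixels']; print(im[200:262:3,318].tolist())
for p in((275,229),(318,229),(360,229)): print('blank end',press(wray(c,*p,.03)))
for p in((228,170),(443,170)): print('bed end',press(wray(c,*p,.012)))
E
```

```text
tcp [  -4.9 -210.7]
[[179, 175, 164], [175, 169, 160], [175, 170, 161], [177, 171, 163], [177, 171, 163], [180, 175, 166], [182, 177, 166], [179, 173, 165], [178, 173, 164], [131, 118, 100], [92, 73, 45], [80, 56, 36], [101, 62, 38], [97, 62, 38], [90, 57, 35], [99, 60, 39], [102, 63, 37], [100, 61, 33], [94, 60, 38], [52, 51, 47], [60, 62, 60]]
blank end [  27.6 -193.7]
blank end [  -6.5 -193.8]
blank end [ -39.7 -193.6]
bed end [  67.9 -238.2]
bed end [-113.  -238.8]
```

>>> servo_tool --pt "0.13 -0.03 -0.7 0 44" --pt "0.13 -0.03 -1.4 0 44" --pt "0.13 -0.03 -2.0 0 44" --pt "0.13 -0.03 -2.53 0 44" --pt "0.13 -0.03 -2.53 0 44"

```text
time_s: 6.75
tcp_pos: [0.4814, -0.2436, 0.0331]
ee_rot: [[-0.24, -0.971, -0.006], [-0.971, 0.24, 0.002], [-0.0, 0.007, -1.0]]
wrist_force: [-0.8, 0.7, -0.0]
gripper_width: 0.511
gripper_force: 0.0
```

>>> servo_tool --pt "0.04 0.15 0 0 44" --pt "0.08 0.32 0 0 44" --pt "0.13 0.52 0 0 44" --pt "0.18 0.73 0 0 44" --pt "0.23 0.95 0 0 44"

```text
time_s: 7.17
tcp_pos: [0.4913, -0.2151, 0.0372]
ee_rot: [[-0.239, -0.971, 0.002], [-0.971, 0.239, -0.001], [0.0, -0.002, -1.0]]
wrist_force: [-0.8, -2.0, 1.2]
gripper_width: 0.504
gripper_force: 0.8
```

>>> servo_tool --pt "0.063 0.26 0 0 44" --pt "0.127 0.52 0 0 44" --pt "0.19 0.78 0 0 44" --pt "0.254 1.04 0 0 44" --pt "0.317 1.3 0 0 44"

```text
time_s: 7.58
tcp_pos: [0.5003, -0.1757, 0.0362]
ee_rot: [[-0.239, -0.971, 0.0], [-0.971, 0.239, -0.0], [-0.0, -0.0, -1.0]]
wrist_force: [-0.2, -0.7, 0.5]
gripper_width: 0.509
gripper_force: 0.8
```

>>> servo_tool --pt "0.063 0.26 0 0 44" --pt "0.127 0.52 0 0 44" --pt "0.19 0.78 0 0 44" --pt "0.254 1.04 0 0 44" --pt "0.317 1.3 0 0 44"

```text
time_s: 8.0
tcp_pos: [0.5097, -0.1368, 0.0361]
ee_rot: [[-0.24, -0.971, -0.0], [-0.971, 0.24, 0.0], [0.0, 0.0, -1.0]]
wrist_force: [0.3, -0.7, 0.6]
gripper_width: 0.506
gripper_force: 0.8
```

Run:
```python
from h import *
s=r.sense(); print('tcp',press(s['tcp_pos']),s['tcp_pos'],s['wrist_force'])
```

```text
tcp [  -1.2 -100.3] [ 0.50969888 -0.13682777  0.03610482] [ 0.30054236 -0.71991305  0.62425557]
```

>>> servo_tool --pt "0.06 0.24 0 0 44" --pt "0.12 0.48 0 0 44" --pt "0.17 0.7 0 0 44" --pt "0.22 0.9 0 0 44" --pt "0.27 1.1 0 0 44"

```text
time_s: 8.42
tcp_pos: [0.5178, -0.104, 0.0361]
ee_rot: [[-0.24, -0.971, -0.0], [-0.971, 0.24, 0.0], [0.0, 0.0, -1.0]]
wrist_force: [-0.9, -1.6, 0.5]
gripper_width: 0.504
gripper_force: 0.7
```

>>> servo_tool --pt "0.01 0.04 0 0 44" --pt "0.02 0.08 0 0 44" --pt "0.03 0.12 0 0 44" --pt "0.04 0.16 0 0 44" --pt "0.05 0.2 0 0 44"

```text
time_s: 8.83
tcp_pos: [0.5191, -0.0987, 0.0361]
ee_rot: [[-0.24, -0.971, -0.0], [-0.971, 0.24, 0.0], [0.0, 0.0, -1.0]]
wrist_force: [0.2, -2.2, 0.3]
gripper_width: 0.501
gripper_force: 0.6
```

>>> servo_tool --pt "0.01 0.02 0 0 44" --pt "0.01 0.04 0 0 44" --pt "0.015 0.06 0 0 44" --pt "0.02 0.08 0 0 44" --pt "0.025 0.1 0 0 44"

```text
time_s: 9.25
tcp_pos: [0.5191, -0.0981, 0.0361]
ee_rot: [[-0.24, -0.971, -0.002], [-0.971, 0.24, -0.003], [0.003, 0.002, -1.0]]
wrist_force: [-0.3, -16.7, 0.2]
gripper_width: 0.506
gripper_force: 8.1
```

Run:
```python
from h import *
s=r.sense(); print('tcp',press(s['tcp_pos']),s['tcp_pos'],s['wrist_force'])
```

```text
tcp [ -1.2 -60.4] [ 0.51912732 -0.09814835  0.03612227] [ -0.28419352 -16.73275425   0.17150804]
```

Snug on the end stop: 17 N, tool at y = -60 as predicted. I'll back off, rise and clear the view.

>>> servo_tool --pt "-0.12 -0.5 0 0 44" --pt "-0.35 -1.4 0 0 44" --pt "-0.35 -1.4 1.2 0 20" --pt "-0.35 -1.4 2.5 0 0" --pt "-0.35 -1.4 3.8 0 0"

```text
time_s: 9.67
tcp_pos: [0.5087, -0.138, 0.1508]
ee_rot: [[-0.241, -0.971, -0.002], [-0.971, 0.241, 0.0], [0.0, 0.002, -1.0]]
wrist_force: [1.2, -0.2, -0.2]
gripper_width: 0.356
gripper_force: 0.0
```

>>> servo_tool --pt "0 0 1.2 0 0" --pt "0 0 2.4 0 0" --pt "0 0 3.3 0 0" --pt "-0.3 1.2 3.3 0 0" --pt "-0.6 2.5 3.3 0 0"

```text
time_s: 10.08
tcp_pos: [0.4924, -0.0627, 0.2511]
ee_rot: [[-0.244, -0.97, 0.005], [-0.97, 0.244, 0.001], [-0.003, -0.005, -1.0]]
wrist_force: [1.2, 0.9, -0.1]
gripper_width: 0.027
gripper_force: 0.0
```

>>> servo_tool --pt "-0.3 1.3 0 0 0" --pt "-0.6 2.6 0 0 0" --pt "-0.9 3.9 0 0 0" --pt "-1.2 5.2 0 0 0" --pt "-1.5 6.5 0 0 0"

```text
time_s: 10.5
tcp_pos: [0.4455, 0.1343, 0.2494]
ee_rot: [[-0.24, -0.971, 0.001], [-0.971, 0.24, 0.001], [-0.001, -0.0, -1.0]]
wrist_force: [1.2, 0.5, 0.4]
gripper_width: 0.008
gripper_force: 0.0
```

>>> servo_tool --pt "-0.3 1.3 0 0 0" --pt "-0.6 2.6 0 0 0" --pt "-0.6 3 0 0 0" --pt "-0.6 3 0 0 0" --pt "-0.6 3 0 0 0"

```text
time_s: 10.92
tcp_pos: [0.4281, 0.2228, 0.2488]
ee_rot: [[-0.238, -0.971, -0.001], [-0.971, 0.238, -0.0], [0.0, 0.001, -1.0]]
wrist_force: [-0.2, -0.4, 0.4]
gripper_width: 0.008
gripper_force: 0.0
```

Run:
```python
from h import *
s=r.sense(); print('tcp',press(s['tcp_pos']),s['tcp_pos'],s['wrist_force'])
c=cap('top'); bed,b=measure(c); print(bed,b)
box=cv2.boxPoints(b)/1000
print([press(p).tolist() for p in box])
cv2.imwrite('pics/crop3.png',cv2.resize(c['pixels'][165:275,230:395,::-1],None,fx=4.5,fy=4.5,interpolation=cv2.INTER_CUBIC))
```

```text
tcp [-165.7  229.8] [0.42807731 0.22280117 0.24884285] [-0.16266441 -0.40334019  0.39471494]
((515.3289184570312, -55.316619873046875), (440.45440673828125, 200.43540954589844), 76.29019165039062) ((539.7352905273438, -10.472564697265625), (157.10768127441406, 87.6822509765625), 76.38420867919922)
[[-45.6, -49.0], [42.0, -48.9], [41.8, 108.2], [-45.9, 108.1]]
```

View pics/crop3.png

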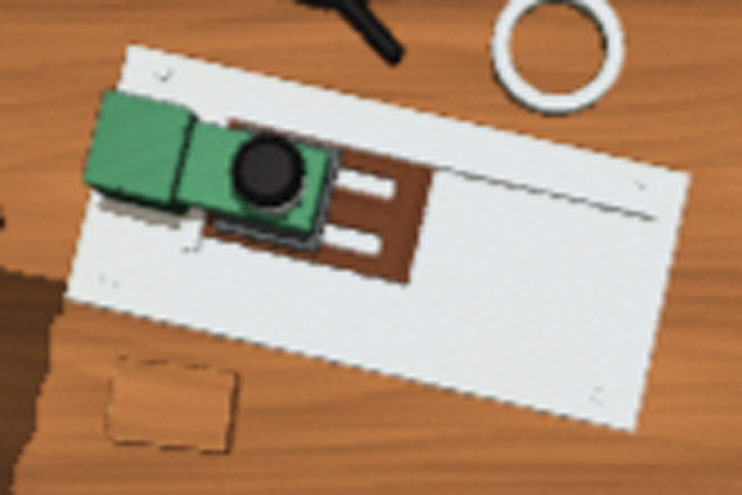

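Crop 3 shows the blank snug: its rear end is at column ~420, its far side runs along the fence line, and the angle is 76.4° against the press's 76.3°. The knob is at crop (268,172). Now its world position.

Run:
```python
from h import *
c=cap('top'); g=c['pixels'].max(2)[188:218,275:305]<55
n,l,st,ce=cv2.connectedComponentsWithStats(g.astype(np.uint8)); k=1+np.argmax(st[1:,4])
p=ray(c,ce[k][0]+275,ce[k][1]+188,.160); print(ce[k]+[275,188],st[k],p,press(p))
t=(PO+60*EY)/1000; s=r.sense(); print(t,(t-s['tcp_pos'][:2])/.03,(p[:2]-s['tcp_pos'][:2])/.03)
```

```text
[289.07389163 202.72906404] [  7   7  16  16 203] [0.54807143 0.0182213  0.16      ] [-0.6 59.5]
[0.54882 0.01859] [ 4.01432555 -6.76249161] [ 3.9893732 -6.7747816]
```

>>> servo_tool --pt "0.65 -1.1 0 0 0" --pt "1.3 -2.2 0 0 0" --pt "1.95 -3.3 0 0 0" --pt "2.6 -4.4 0 0 0" --pt "3.25 -5.5 0 0 0"

```text
time_s: 11.43
tcp_pos: [0.5263, 0.0541, 0.2494]
ee_rot: [[-0.242, -0.97, 0.0], [-0.97, 0.242, 0.0], [-0.0, -0.0, -1.0]]
wrist_force: [0.9, 1.2, -0.4]
gripper_width: 0.005
gripper_force: 0.0
```

>>> servo_tool --pt "0.6 -1.0 0 0 0" --pt "0.75 -1.27 0 0 0" --pt "0.75 -1.27 -0.6 0 0" --pt "0.75 -1.27 -1.2 0 0" --pt "0.75 -1.27 -1.75 0 0"

```text
time_s: 11.85
tcp_pos: [0.5479, 0.0176, 0.1959]
ee_rot: [[-0.243, -0.97, -0.0], [-0.97, 0.243, 0.0], [-0.0, 0.0, -1.0]]
wrist_force: [-0.5, 0.8, -0.1]
gripper_width: 0.005
gripper_force: 0.0
```

>>> servo_tool --pt "0 0 -0.06 0 0" --pt "0 0 -0.12 0 0" --pt "0 0 -0.18 0 0" --pt "0 0 -0.24 0 0" --pt "0 0 -0.3 0 0"

```text
time_s: 12.27
tcp_pos: [0.5489, 0.0194, 0.1886]
ee_rot: [[-0.24, -0.971, 0.002], [-0.971, 0.24, 0.001], [-0.001, -0.002, -1.0]]
wrist_force: [0.1, -0.3, 0.1]
gripper_width: 0.007
gripper_force: 0.0
```

>>> servo_tool --pt "0 0 -0.03 0 0" --pt "0 0 -0.06 0 0" --pt "0 0 -0.09 0 0" --pt "0 0 -0.12 0 0" --pt "0 0 -0.15 0 0"

```text
time_s: 12.68
tcp_pos: [0.5485, 0.0193, 0.1835]
ee_rot: [[-0.239, -0.971, 0.0], [-0.971, 0.239, -0.0], [-0.0, -0.0, -1.0]]
wrist_force: [-1.1, 0.6, 3.0]
gripper_width: 0.004
gripper_force: 1.6
```

>>> servo_tool --pt "0 0 -0.03 0 0" --pt "0 0 -0.06 0 0" --pt "0 0 -0.09 0 0" --pt "0 0 -0.12 0 0" --pt "0 0 -0.15 0 0"

```text
time_s: 13.1
tcp_pos: [0.5486, 0.0193, 0.1794]
ee_rot: [[-0.239, -0.971, 0.0], [-0.971, 0.239, -0.0], [0.0, -0.0, -1.0]]
wrist_force: [-4.5, 2.9, 11.2]
gripper_width: 0.003
gripper_force: 5.5
```

>>> servo_tool --pt "0 0 -0.02 0 0" --pt "0 0 -0.03 0 0" --pt "0 0 -0.04 0 0" --pt "0 0 -0.05 0 0" --pt "0 0 -0.05 0 0"

```text
time_s: 13.52
tcp_pos: [0.5485, 0.0193, 0.1794]
ee_rot: [[-0.239, -0.971, 0.001], [-0.971, 0.239, -0.0], [-0.0, -0.001, -1.0]]
wrist_force: [-4.8, 2.4, 12.9]
gripper_width: 0.003
gripper_force: 6.5
```

>>> servo_tool --pt "0 0 -0.03 0 0" --pt "0 0 -0.06 0 0" --pt "0 0 -0.06 0 0" --pt "0 0 -0.06 0 0" --pt "0 0 -0.06 0 0"

```text
time_s: 13.93
tcp_pos: [0.5486, 0.0193, 0.1794]
ee_rot: [[-0.238, -0.971, 0.002], [-0.971, 0.238, -0.001], [-0.0, -0.002, -1.0]]
wrist_force: [-8.7, 3.1, 20.9]
gripper_width: 0.005
gripper_force: 10.3
```

>>> servo_tool --pt "0 0 0.1 0 0" --pt "0 0 0.3 0 0" --pt "0 0 1 0 0" --pt "0 0 2 0 0" --pt "0 0 3 0 0"

```text
time_s: 14.35
tcp_pos: [0.5479, 0.019, 0.265]
ee_rot: [[-0.24, -0.971, -0.003], [-0.971, 0.24, -0.001], [0.002, 0.003, -1.0]]
wrist_force: [1.1, 0.7, 0.7]
gripper_width: 0.006
gripper_force: 0.0
```

>>> servo_tool --pt "-0.7 1.2 0 0 0" --pt "-1.4 2.4 0 0 0" --pt "-2.1 3.6 0 0 0" --pt "-2.8 4.8 0 0 0" --pt "-3.5 6.0 0 0 0"

```text
time_s: 14.77
tcp_pos: [0.4423, 0.2003, 0.265]
ee_rot: [[-0.241, -0.971, -0.0], [-0.971, 0.241, -0.0], [0.0, 0.0, -1.0]]
wrist_force: [0.8, 0.4, -0.7]
gripper_width: 0.004
gripper_force: 0.0
```

>>> servo_tool --pt "-0.5 0.8 0 0 0" --pt "-0.5 0.8 0 0 0" --pt "-0.5 0.8 0 0 0" --pt "-0.5 0.8 0 0 0" --pt "-0.5 0.8 0 0 0"

```text
time_s: 15.18
tcp_pos: [0.4289, 0.2225, 0.265]
ee_rot: [[-0.241, -0.971, -0.0], [-0.971, 0.241, -0.001], [0.001, 0.0, -1.0]]
wrist_force: [0.5, -0.2, 0.1]
gripper_width: 0.002
gripper_force: 0.0
```

Run:
```python
from h import *
c=cap('top'); bed,b=measure(c); print(bed[2],b,[press(p).tolist() for p in cv2.boxPoints(b)/1000],r.sense()['wrist_force'])
```

```text
76.29019165039062 ((539.7352905273438, -10.472564697265625), (157.10768127441406, 87.6822509765625), 76.38420867919922) [[-45.6, -49.0], [42.0, -48.9], [41.8, 108.2], [-45.9, 108.1]] [-0.3768358  -0.53767556  0.60812549]
```

The blank has not moved and the plate is down, so I'm handing in.

```bash
python3 -c "
from station import r
print(r.finish_job())"
```

```text
the job is handed in; nothing more can be done
None
```

I slid the blank snug against the fence and the end stop, pressed the plate onto it until it stopped on the blank at about 21 N, and handed the job in at about 15 s; the hand-in returned no verdict.

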